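Tap the funnel collar square into the filtration receiver

TASK

Tap the blue tapered collar down into the mouth of the amber filtration receiver by pressing on its flange, a little at a time on one side and then the other all the way round, so that it goes in square and never cocks, until the flange lies fully home, flat on the metal top ring all round. Leave the porcelain funnel, the beaker and the red-capped bottle standing where they are.

Things in the scene. Friction and masses are not known exactly. Their poses are not given: they have to be found in the camera images.
- receiver: fixed vacuum-filtration receiver: amber glass jar on a dark round base 200 mm across, with an aluminium top ring (192 mm across, 25 mm thick, round bore 136 mm across, flat upper face 125 mm above the table). Origin: centre of its underside on the table, z up, +x towards its short white side nozzle (which ends 126 mm from the axis).
- seat (a point): centre of the bore's mouth, in the plane of the top ring's upper face, 125 mm above the table; z up. The collar's flange must come to lie on this face, where it stops hard. The collar is guided in the bore: it cannot be lifted out, turned or shifted sideways, it only slides down and leans.
- collar: blue hard-plastic tapered collar (ring open in the middle), started in the bore, 22 to 26 mm proud and up to 2.5 degrees askew. Flange 170 mm outside, 118 mm inside, 12 mm thick; below it a tapered skirt 40 mm deep. Origin: on the axis, in the plane of the flange's underside; z up along the axis. Leaning more than about 4 degrees jams it and spoils the job.
- collar_top (a point): point on the collar's axis in the plane of the flange's upper face, 12 mm above the collar's origin; fully home it is 137 mm above the table. Stiff fit: 5 to 12 N down on the flange moves it (more if pressed faster); it stays where left, no spring-back. A press on one side, 70 mm from the axis, sends that side down; the opposite side stays about where it is.
- funnel: white porcelain filter funnel resting upside down on its rim, stem up: rim 150 mm across, 150 mm tall; bystander. Origin: centre of its underside, z up
- wash_bottle: white plastic bottle with red cap, 68 mm across, 170 mm tall, upright; bystander. Origin: centre of its underside, z up
- beaker: open glass beaker, 84 mm across, 110 mm tall, upright; bystander. Origin: centre of its underside, z up
Mind the look-alikes: they are no part of the job. What is meant by the receiver is not yellow, and is the smaller of those in its own colour.

How it is judged (in metres and radians):
At the end, for the whole second after the job is handed in: The collar's flange lies on the top ring: its underside centre within 2.5 mm of the ring's face, leaning less than 0.022 rad (1.3 degrees), at rest (z of collar in the frame of seat below 0.0025 m and angle between collar's own z axis and vertical below 0.022 rad and linear speed of collar below 0.01 m/s); the robot touches nothing.
It fails at once if the collar is cocked in the bore (leans more than 5 degrees) (angle between collar's own z axis and vertical above 0.087 rad).
It fails at once if the funnel, wash bottle or beaker is pushed more than 40 mm away (distance of any of funnel, wash_bottle, beaker from where it was at the start of the episode above 0.04 m).
It fails at once if the funnel, wash bottle or beaker is tipped over (angle between any of funnel, wash_bottle, beaker's own z axis and vertical above 0.35 rad).
It also fails if it takes over 64 s, if anything falls off the work surface, if the arm or the gripper's body presses on something with over 40 N, if the wrist force passes 120 N, or if a joint passes its speed limit or range.

ROBOT

A 7-joint arm with a two-finger parallel gripper is mounted at the origin on the work surface. World frame = base frame: x ahead of the robot, y to its left, z up, the work surface at z = 0. Lengths are in m, angles in degrees, forces in N, time in s.
With the tool pointing down it reaches from about 0.425 to 0.875 m from the base axis. Payload 9.9 kg.
Tool frame: the origin (TCP) lies between the finger pads; the fingertips stand arm.tip_extent ahead of it and the grasp point (between the pads) lies 3 mm ahead of it (arm.tip_extent is the distance from the TCP to the fingertips, in m); x points along the fingers, z is the direction in which the jaws open and shut, and the axes are right-handed (so a half turn about x gives the same grasp; the last joint's range is limited). The gripper opens to 85 mm and grips with 20 to 120 N. Pads are 22 mm wide; open, the fingers measure 114 mm over their backs; the gripper's body (76 mm by 85 mm) begins 54 mm behind the grasp point. The pads swing forward as they close: fully open they stand 13 mm farther back than shut.
Start: joints at [-81.979, 32.985, 1.427, 82.34, -0.859, 64.687, -3.237], TCP at [0.15, 0.658, 0.253] pointing down, gripper open.
Joint ranges: [-157.87, 157.87], [-19.46, 123.44], [-87.15, 90], [11.01, 140.99], [-62.26, 242.26], [9.8, 113.94], [-161.44, 161.44]. Speed limits (degrees/s): [127.2, 127.2, 172.46, 172.46, 180, 180, 180].

INTERFACE

Orientations are given as [roll, pitch, yaw] about the fixed x, y, z axes, in that order (R = Rz(yaw) Ry(pitch) Rx(roll)).
In Python, from cell import arm gives the robot as it stands.
- The arm moves only by the tool carry_out, never from a script. Its argument "increments" is a list of rows, each an object of numbers: "claw": the finger opening in cm, from 0 to 8.54; "dx", "dy", "dz": the shift along the tool's x, y, z in cm; "wx", "wy", "wz": the turn, a rotation vector about the tool's x, y, z in rad. In form: [{"claw": .., "dx": .., "dy": .., "dz": .., "wx": .., "wy": .., "wz": ..}, ...]. A call has 1 to 20 rows; each row is the pose to reach, as a shift and turn from the pose commanded when the call began, along the tool's axes at that moment; what a row does not reach only later rows make up. A row lasts 1/10 s, in which the tool goes at most 50 mm and 8.59 degrees, less where a joint would pass 70% of its speed; a pose out of reach is approached as far as the arm can. A call with a gripper value outside its range is refused whole. The fingers move at their own pace and stop on an object; "grip_force" is the grip in N (left out, the last holds). Time passes only in rows, so rows that repeat a pose let the fingers close. It gives the time, the measured TCP pose, the force and the opening at its end, in the units of the state.
- arm.state(): the state, without advancing time (a new reading comes with each control period).
- arm.snapshot(name): name is "scene" or "top" or "wrist"; returns a dict with "img" (420x560x3 uint8, blue, green, red), "K" (3x3 intrinsics, pixels), "extrinsics" (4x4, takes a point from camera to world coordinates); the wrist camera has in their place "tool_from_camera" (4x4, takes a point from camera to tool coordinates, whose origin is the TCP and whose axes are the tool frame's). Camera axes: x right, y down, z forward; pixel columns grow to the right and rows downward; lengths in m; the calibration is good to about 2 mm. A picture is of the moment at which its call begins: read the wrist's pose just before it. There is no depth.
- arm.hand_in(): hands the job in, once; it reports no verdict.
The state is a dict: "t": time; "joint_pos": joint angles; "dq": joint speeds; "joint_efforts": joint torques, N m; "eef_pos": TCP position; "tool_rot": TCP orientation; "wrist_force": force on the tool from outside, world axes, zero at the start; "torque": the same for the moment, N m; "finger_gap": opening from 0.0 (shut) to 1.0 (fully open).
Only numpy, scipy, OpenCV 4.12 (cv2) and the standard library are available. Lean on these libraries where they do the work, as an engineer would, in place of code of your own. Each camera call takes 0.05 s, during which the arm holds its last target.

## Working session

There is one attempt and no reset: what is moved stays moved. The work goes in short steps, Python scripts to look and compute and a tool call to move; the robot and the scene stay as the last step left them, time stands still between calls to the robot, and variables do not carry over. Pictures are saved under pics/ and viewed, and the job is handed in when it is done.

Besides the shell and the picture viewer there is one more tool, called by a JSON object that holds its "api" and its "payload", one argument or row to a line. carry_out: Moves the arm, as the interface text tells. Its arguments: {"type":"object","properties":{"increments":{"type":"array"},"grip_force":{"type":"number"}},"required":["increments"]}

```bash
mkdir -p pics; ls; python3 - <<'E'
from cell import arm
import cv2,numpy as np
print(arm.state()); print(arm.tip_extent)
for n in ("scene","top","wrist"):
    s=arm.snapshot(n); cv2.imwrite(f"pics/a_{n}.png",s["img"]); print(n,s["K"].tolist(), np.round(s.get("extrinsics",s.get("tool_from_camera")),4).tolist())
E
```

```text
pics
{'t': 0.0, 'joint_pos': array([-81.97832118,  33.03527062,   1.42266962,  82.38782257,
        -0.85816495,  64.68837106,  -3.23771978]), 'dq': array([ 0.05989262,  0.02205367, -0.01703479,  0.06484766, -0.07559512,
       -0.0147395 ,  0.02488046]), 'joint_efforts': array([-1.71978365e-05, -7.65764737e+01,  2.25023232e+00, -2.85972261e+01,
        1.52547250e-02,  1.26542151e-02, -1.85350393e-05]), 'eef_pos': array([0.14970537, 0.65773652, 0.25240317]), 'tool_rot': array([-176.53803326,   89.8991013 ,  -99.35846806]), 'wrist_force': array([-0.87733964, -0.00253149, -0.57562163]), 'torque': array([-0.01165716,  0.03514425,  0.00035892]), 'finger_gap': 0.9986172602303629}
0.022
scene [[448.59832662654617, 0.0, 283.0055380785572], [0.0, 448.59832662654617, 207.83982654415988], [0.0, 0.0, 1.0]] [[0.9864, 0.1474, -0.0733, 0.5126], [0.1646, -0.8798, 0.446, -0.5822], [0.0013, -0.452, -0.892, 1.3138], [0.0, 0.0, 0.0, 1.0]]
top [[405.2265289032423, 0.0, 279.89270564497133], [0.0, 405.2265289032423, 203.8421513248168], [0.0, 0.0, 1.0]] [[-0.0267, -0.981, 0.1921, 0.1981], [-0.9996, 0.0258, -0.0071, 0.0032], [0.002, -0.1922, -0.9813, 1.1988], [0.0, 0.0, 0.0, 1.0]]
wrist [[343.8561747468846, 0.0, 281.94517886587613], [0.0, 343.8561747468846, 202.355212709661], [0.0, 0.0, 1.0]] [[0.001, -0.3187, 0.9479, -0.1207], [-0.0001, -0.9479, -0.3187, 0.0812], [1.0, 0.0002, -0.0009, 0.0002], [0.0, 0.0, 0.0, 1.0]]
```

View pics/a_scene.png

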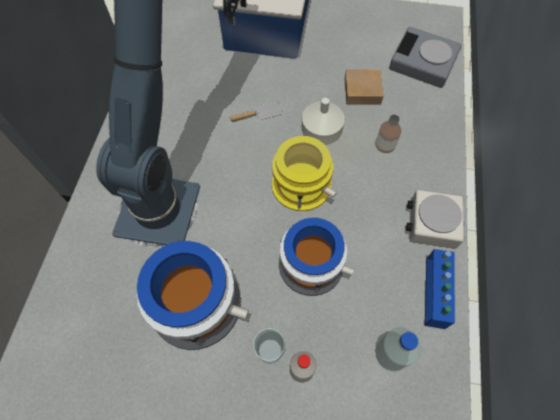

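View pics/a_top.png

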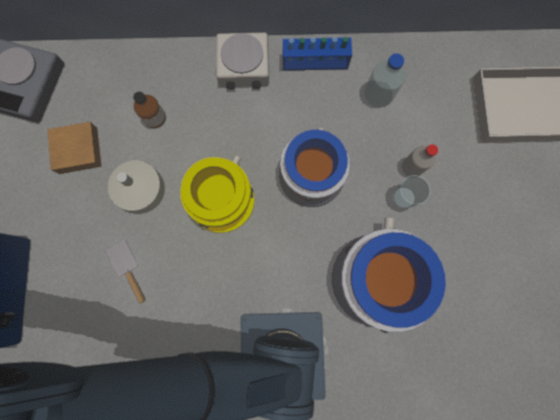

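View pics/a_wrist.png

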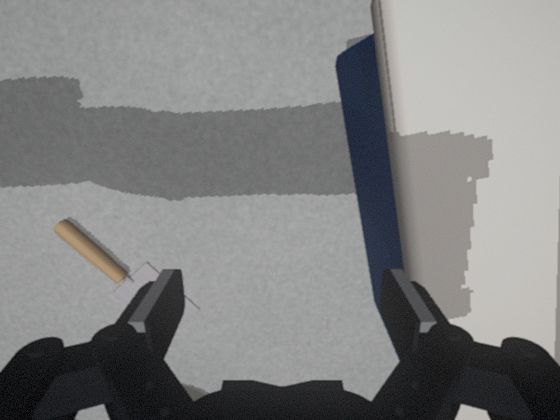

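```bash
python3 - <<'E'
import cv2,numpy as np
a=cv2.imread('pics/a_scene.png')[205:305,265:365];b=cv2.imread('pics/a_top.png')[115:215,265:365]
cv2.imwrite('pics/crop1.png',np.hstack([cv2.resize(x,(400,400),interpolation=cv2.INTER_CUBIC) for x in(a,b)]))
E
```

```text
(no output)
```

View pics/crop1.png

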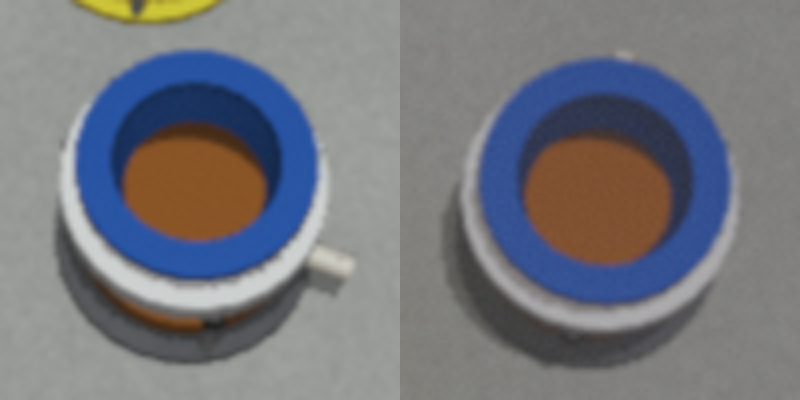

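```bash
cat > h.py <<'E'
from cell import arm
import cv2,numpy as np
from scipy.spatial.transform import Rotation as R
def proj(P,K,E):
    T=np.linalg.inv(E); c=P@T[:3,:3].T+T[:3,3]; p=c@K.T; return p[:,:2]/p[:,2:]
def top_face(img,c,r=60):
    """bright blue upper-face mask near pixel c, biggest contour and its hole"""
    hsv=cv2.cvtColor(img,cv2.COLOR_BGR2HSV)
    m=cv2.inRange(hsv,(100,120,110),(125,255,255)); k=np.zeros_like(m); cv2.circle(k,c,r,255,-1); m&=k
    return m
def ring(p,r,n=180):
    x,y,z,a,b=p; t=np.linspace(0,2*np.pi,n,endpoint=False)
    q=np.c_[r*np.cos(t),r*np.sin(t),0*t]
    return R.from_rotvec([a,b,0]).apply(q)+[x,y,z]
E
python3 - <<'E'
from h import *
from scipy.optimize import least_squares
data=[]
for n,c in (("scene",(313,247)),("top",(315,160))):
    s=arm.snapshot(n); m=top_face(s["img"],c,45)
    cs,h=cv2.findContours(m,cv2.RETR_CCOMP,cv2.CHAIN_APPROX_NONE)
    i=max(range(len(cs)),key=lambda i:cv2.contourArea(cs[i])); 
    o=cs[i]; inn=max([cs[j] for j in range(len(cs)) if h[0][j][3]==i],key=cv2.contourArea)
    eo,ei=cv2.fitEllipse(o),cv2.fitEllipse(inn); print(n,eo,ei)
    data.append((s["K"],s["extrinsics"],eo,ei))
def ell(e):
    t=np.linspace(0,2*np.pi,90)
    return t
# distance of projected ring points from the ellipses
def res(p):
    r=[]
    for K,E,eo,ei in data:
        for e,rad,off in ((eo,.085,.5),(ei,.059,-.5)):
            q=proj(ring(p,rad,60),K,E)-np.array(e[0]); t=np.deg2rad(e[2])
            u=q@[np.cos(t),np.sin(t)]; v=q@[-np.sin(t),np.cos(t)]
            A,B=e[1][0]/2+off,e[1][1]/2+off
            s=np.hypot(u/A,v/B); r.append((s-1)*(A+B)/2)
    return np.concatenate(r)
f=least_squares(res,[.53,-.1,.16,0,0],x_scale=[.01,.01,.01,.05,.05])
print(f.x,np.rad2deg(f.x[3:]),np.sqrt(np.mean(f.fun**2)))
def ray(n,p):
    K,E=data[n][:2]; d=E[:3,:3]@np.linalg.solve(K,[*p,1]); return E[:3,3],d
for n,p in ((0,(300+ (0),0)),):pass
E
```

```text
scene ((313.640625, 245.8540496826172), (55.88311767578125, 59.15106964111328), 98.076416015625) ((313.6637878417969, 245.36720275878906), (40.835845947265625, 43.062843322753906), 100.40940856933594)
top ((315.7294006347656, 159.8392791748047), (59.28714370727539, 60.89639663696289), 101.17221069335938) ((315.7511901855469, 159.863037109375), (44.390716552734375, 44.69899368286133), 84.01985168457031)
[ 5.20582895e-01 -1.03501923e-01  1.55981391e-01  5.39653419e-04
 -4.17677026e-04] [ 0.03091986 -0.02393113] 0.40951006557504954
```

```bash
cat >> h.py <<'E'
def go(*ws):
    s=arm.state(); p=s["eef_pos"]; M=R.from_euler('xyz',s["tool_rot"],degrees=True).as_matrix()
    for w in ws: print("world",w,"tool cm",np.round(100*M.T@(np.array(w)-p),2))
E
python3 - <<'E'
from h import *
s=arm.state(); print(np.round(R.from_euler('xyz',s["tool_rot"],degrees=True).as_matrix(),4))
go([.42,.36,.253],[.5,.13,.253],[.521,-.103,.253])
E
```

```text
[[-2.000e-04 -9.751e-01  2.219e-01]
 [-8.000e-04  2.219e-01  9.751e-01]
 [-1.000e+00 -0.000e+00 -8.000e-04]]
world [0.42, 0.36, 0.253] tool cm [ 1.000e-02 -3.296e+01 -2.305e+01]
world [0.5, 0.13, 0.253] tool cm [ 3.000e-02 -4.587e+01 -4.371e+01]
world [0.521, -0.103, 0.253] tool cm [ 5.000e-02 -5.309e+01 -6.596e+01]
```

{"api": "carry_out", "payload": {
  "increments": [
    {"claw": 0,"dx": 0,"dy": -33,"dz": -23,"wx": -0.223},
    {"claw": 0,"dx": 0,"dy": -33,"dz": -23,"wx": -0.223},
    {"claw": 0,"dx": 0,"dy": -33,"dz": -23,"wx": -0.223},
    {"claw": 0,"dx": 0,"dy": -33,"dz": -23,"wx": -0.223},
    {"claw": 0,"dx": 0,"dy": -33,"dz": -23,"wx": -0.223},
    {"claw": 0,"dx": 0,"dy": -33,"dz": -23,"wx": -0.223},
    {"claw": 0,"dx": 0,"dy": -33,"dz": -23,"wx": -0.223},
    {"claw": 0,"dx": 0,"dy": -45.9,"dz": -43.7,"wx": -0.223},
    {"claw": 0,"dx": 0,"dy": -45.9,"dz": -43.7,"wx": -0.223},
    {"claw": 0,"dx": 0,"dy": -45.9,"dz": -43.7,"wx": -0.223},
    {"claw": 0,"dx": 0,"dy": -45.9,"dz": -43.7,"wx": -0.223},
    {"claw": 0,"dx": 0,"dy": -45.9,"dz": -43.7,"wx": -0.223},
    {"claw": 0,"dx": 0,"dy": -53.1,"dz": -66,"wx": -0.223},
    {"claw": 0,"dx": 0,"dy": -53.1,"dz": -66,"wx": -0.223},
    {"claw": 0,"dx": 0,"dy": -53.1,"dz": -66,"wx": -0.223},
    {"claw": 0,"dx": 0,"dy": -53.1,"dz": -66,"wx": -0.223},
    {"claw": 0,"dx": 0,"dy": -53.1,"dz": -66,"wx": -0.223},
    {"claw": 0,"dx": 0,"dy": -53.1,"dz": -66,"wx": -0.223},
    {"claw": 0,"dx": 0,"dy": -53.1,"dz": -66,"wx": -0.223}
  ]
}}

```text
schema error: expected keys claw, dx, dy, dz, wx, wy, wz
```

{"api": "carry_out", "payload": {
  "increments": [
    {"claw": 0,"dx": 0,"dy": -33,"dz": -23,"wx": -0.223,"wy": 0,"wz": 0},
    {"claw": 0,"dx": 0,"dy": -33,"dz": -23,"wx": -0.223,"wy": 0,"wz": 0},
    {"claw": 0,"dx": 0,"dy": -33,"dz": -23,"wx": -0.223,"wy": 0,"wz": 0},
    {"claw": 0,"dx": 0,"dy": -33,"dz": -23,"wx": -0.223,"wy": 0,"wz": 0},
    {"claw": 0,"dx": 0,"dy": -33,"dz": -23,"wx": -0.223,"wy": 0,"wz": 0},
    {"claw": 0,"dx": 0,"dy": -33,"dz": -23,"wx": -0.223,"wy": 0,"wz": 0},
    {"claw": 0,"dx": 0,"dy": -33,"dz": -23,"wx": -0.223,"wy": 0,"wz": 0},
    {"claw": 0,"dx": 0,"dy": -45.9,"dz": -43.7,"wx": -0.223,"wy": 0,"wz": 0},
    {"claw": 0,"dx": 0,"dy": -45.9,"dz": -43.7,"wx": -0.223,"wy": 0,"wz": 0},
    {"claw": 0,"dx": 0,"dy": -45.9,"dz": -43.7,"wx": -0.223,"wy": 0,"wz": 0},
    {"claw": 0,"dx": 0,"dy": -45.9,"dz": -43.7,"wx": -0.223,"wy": 0,"wz": 0},
    {"claw": 0,"dx": 0,"dy": -45.9,"dz": -43.7,"wx": -0.223,"wy": 0,"wz": 0},
    {"claw": 0,"dx": 0,"dy": -53.1,"dz": -66,"wx": -0.223,"wy": 0,"wz": 0},
    {"claw": 0,"dx": 0,"dy": -53.1,"dz": -66,"wx": -0.223,"wy": 0,"wz": 0},
    {"claw": 0,"dx": 0,"dy": -53.1,"dz": -66,"wx": -0.223,"wy": 0,"wz": 0},
    {"claw": 0,"dx": 0,"dy": -53.1,"dz": -66,"wx": -0.223,"wy": 0,"wz": 0},
    {"claw": 0,"dx": 0,"dy": -53.1,"dz": -66,"wx": -0.223,"wy": 0,"wz": 0},
    {"claw": 0,"dx": 0,"dy": -53.1,"dz": -66,"wx": -0.223,"wy": 0,"wz": 0},
    {"claw": 0,"dx": 0,"dy": -53.1,"dz": -66,"wx": -0.223,"wy": 0,"wz": 0}
  ]
}}

```text
t: 2.15
eef_pos: [0.5209, -0.1081, 0.2533]
tool_rot: [-172.9, 89.9, -83.3]
wrist_force: [-0.0, 0.3, 0.6]
finger_gap: -0.001
```

```bash
python3 - <<'E'
from h import *
s=arm.state(); print(s["t"],s["eef_pos"],s["joint_pos"],s["wrist_force"]);print(np.round(R.from_euler('xyz',s["tool_rot"],degrees=True).as_matrix(),4))
cv2.imwrite("pics/b_wrist.png",arm.snapshot("wrist")["img"])
E
```

```text
2.15 [ 0.52087906 -0.10806687  0.25334913] [  0.77519422  20.9794361    8.15288868 104.21740745  -3.41337481
  55.0139237   99.91749133] [-0.01702595  0.28045126  0.6105765 ]
[[ 2.0e-04 -1.0e+00  7.6e-03]
 [-2.1e-03  7.6e-03  1.0e+00]
 [-1.0e+00 -3.0e-04 -2.1e-03]]
```

View pics/b_wrist.png

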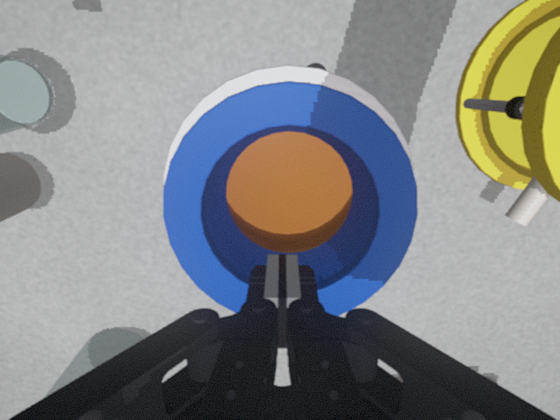

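```bash
cat > fitw.py <<'E'
from h import *
from scipy.optimize import least_squares
def fitw(name):
    s=arm.state(); w=arm.snapshot("wrist"); img=w["img"]; cv2.imwrite(f"pics/{name}.png",img)
    M=np.eye(4); M[:3,:3]=R.from_euler('xyz',s["tool_rot"],degrees=True).as_matrix(); M[:3,3]=s["eef_pos"]
    E=M@w["tool_from_camera"]; K=w["K"]
    hsv=cv2.cvtColor(img,cv2.COLOR_BGR2HSV)
    blue=cv2.inRange(hsv,(100,100,30),(125,255,255)); blue=cv2.morphologyEx(blue,cv2.MORPH_OPEN,np.ones((5,5)))
    sat=img[:,:,0].astype(float)
    p0=[.5209,-.1035,.16,0,0]
    # radial sub-pixel edge search around the prediction: strongest gradient of (b - r)
    g=img[:,:,0].astype(np.float32)-img[:,:,2]; g=cv2.GaussianBlur(g,(0,0),1.0); G=cv2.GaussianBlur(img[:,:,0].astype(np.float32),(0,0),1.)
    p=np.array(p0); W=14
    for it in range(6):
        obs=[];ids=[]
        for r,im,sg in ((.085,g,-1),(.059,G,1)):
            q=proj(ring(p,r,240),K,E); q2=proj(ring(p,r+.001,240),K,E); d=q2-q; d/=np.linalg.norm(d,axis=1)[:,None]
            o=np.arange(-W,W+.01,.25)
            pts=q[:,None]+d[:,None]*o[None,:,None]
            v=cv2.remap(im,pts[...,0].astype(np.float32),pts[...,1].astype(np.float32),cv2.INTER_LINEAR)
            dv=np.gradient(v,axis=1)*sg; k=dv.argmax(1)
            e=q+d*o[k][:,None]
            ok=(dv.max(1)>2)&(q[:,1]<235)&(e[:,1]>3)&(k>1)&(k<len(o)-2)
            for i in np.where(ok)[0]: obs.append((r,i,*e[i],*d[i]))
        obs=np.array(obs)
        def res(p):
            out=[]
            for r in (.085,.059):
                m=obs[:,0]==r; q=proj(ring(p,r,240),K,E)[obs[m,1].astype(int)]
                out.append(((q-obs[m,2:4])*obs[m,4:6]).sum(1))
            return np.concatenate(out)
        f=least_squares(res,p,loss='soft_l1',f_scale=.5,x_scale=[.01,.01,.01,.05,.05]); p=f.x; W=max(4,W*.6)
    print(len(obs),(obs[:,0]==.085).sum(),"rms",np.sqrt(np.mean(res(p)**2)),"xyz",np.round(p[:3],4),"rot deg",np.round(np.rad2deg(p[3:]),2))
    J=f.jac; print("sd",np.round(np.sqrt(np.diag(np.linalg.inv(J.T@J)))*.5*[1e3,1e3,1e3,57,57],2))
    for r in (.085,.059):
        for u in proj(ring(p,r,120),K,E): cv2.circle(img,tuple(int(round(c)) for c in u),1,(0,255,0),-1)
    cv2.imwrite(f"pics/{name}_fit.png",img)
    for l,t in(("+x",0),("+y",90),("-x",180),("-y",270)):
        print(l,np.round(1e3*ring(p,.07,4)[t//90],1))
    return p
E
python3 -c "
from fitw import *
fitw('c_wrist')"
```

```text
271 133 rms 0.6219844127100698 xyz [ 0.5211 -0.1034  0.1589] rot deg [ 0.17 -6.68]
sd [0.07 0.09 0.21 0.29 0.39]
+x [ 590.6 -103.4  167. ]
+y [521.  -33.4 159.1]
-x [ 451.5 -103.4  150.8]
-y [ 521.1 -173.4  158.7]
```

View pics/c_wrist_fit.png

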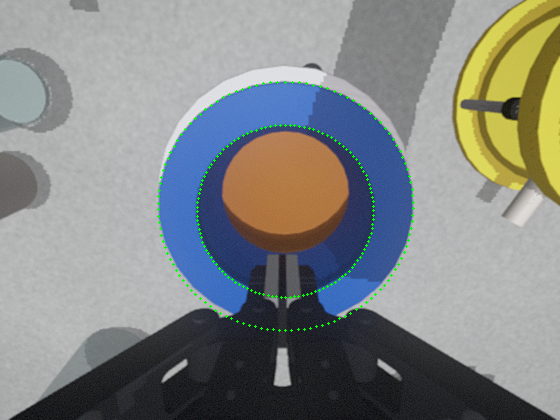

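{"api": "carry_out", "payload": {
  "increments": [
    {"claw": 0,"dx": 0,"dy": -3.5,"dz": 0,"wx": 0,"wy": 0,"wz": 0},
    {"claw": 0,"dx": 2,"dy": -7,"dz": 0,"wx": 0,"wy": 0,"wz": 0},
    {"claw": 0,"dx": 4.5,"dy": -7,"dz": 0,"wx": 0,"wy": 0,"wz": 0},
    {"claw": 0,"dx": 5.8,"dy": -7,"dz": 0,"wx": 0,"wy": 0,"wz": 0},
    {"claw": 0,"dx": 6.2,"dy": -7,"dz": 0,"wx": 0,"wy": 0,"wz": 0},
    {"claw": 0,"dx": 6.2,"dy": -7,"dz": 0,"wx": 0,"wy": 0,"wz": 0},
    {"claw": 0,"dx": 6.2,"dy": -7,"dz": 0,"wx": 0,"wy": 0,"wz": 0}
  ]
}}

```text
t: 2.95
eef_pos: [0.5912, -0.1031, 0.1925]
tool_rot: [-93.2, 89.9, -3.2]
wrist_force: [0.7, -0.6, 0.6]
finger_gap: -0.003
```

```bash
python3 - <<'E'
from h import *
s=arm.state(); print(s["t"],s["eef_pos"],s["wrist_force"]);print(np.round(R.from_euler('xyz',s["tool_rot"],degrees=True).as_matrix(),4))
im=arm.snapshot("wrist")["img"];sc=arm.snapshot("scene")["img"]
cv2.imwrite("pics/d.png",np.hstack([cv2.resize(im,(400,300)),cv2.resize(sc[190:310,250:400],(400,300),interpolation=cv2.INTER_CUBIC)]))
E
```

```text
2.95 [ 0.59120993 -0.1031289   0.19249546] [ 0.65676297 -0.58239895  0.58696634]
[[ 1.4e-03 -1.0e+00  7.0e-04]
 [-1.0e-04  7.0e-04  1.0e+00]
 [-1.0e+00 -1.4e-03 -1.0e-04]]
```

View pics/d.png

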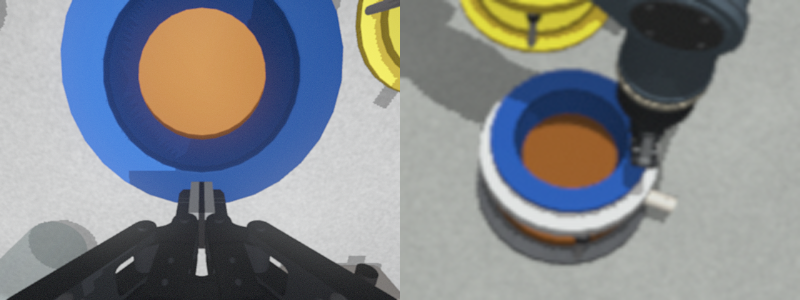

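{"api": "carry_out", "payload": {
  "increments": [
    {"claw": 0,"dx": 0.2,"dy": 0,"dz": 0,"wx": 0,"wy": 0,"wz": 0},
    {"claw": 0,"dx": 0.4,"dy": 0,"dz": 0,"wx": 0,"wy": 0,"wz": 0},
    {"claw": 0,"dx": 0.4,"dy": 0,"dz": 0,"wx": 0,"wy": 0,"wz": 0}
  ]
}}

```text
t: 3.35
eef_pos: [0.5909, -0.1033, 0.1871]
tool_rot: [86.9, 90.0, 176.8]
wrist_force: [-1.8, -0.4, 0.5]
finger_gap: -0.005
```

{"api": "carry_out", "payload": {
  "increments": [
    {"claw": 0,"dx": 0.1,"dy": 0,"dz": 0,"wx": 0,"wy": 0,"wz": 0},
    {"claw": 0,"dx": 0.2,"dy": 0,"dz": 0,"wx": 0,"wy": 0,"wz": 0},
    {"claw": 0,"dx": 0.2,"dy": 0,"dz": 0,"wx": 0,"wy": 0,"wz": 0}
  ]
}}

```text
t: 3.65
eef_pos: [0.5911, -0.1033, 0.1853]
tool_rot: [-87.3, 90.0, 2.6]
wrist_force: [0.1, 0.7, -0.2]
finger_gap: 0.004
```

{"api": "carry_out", "payload": {
  "increments": [
    {"claw": 0,"dx": 0.1,"dy": 0,"dz": 0,"wx": 0,"wy": 0,"wz": 0},
    {"claw": 0,"dx": 0.2,"dy": 0,"dz": 0,"wx": 0,"wy": 0,"wz": 0},
    {"claw": 0,"dx": 0.2,"dy": 0,"dz": 0,"wx": 0,"wy": 0,"wz": 0}
  ]
}}

```text
t: 3.95
eef_pos: [0.5913, -0.1033, 0.1836]
tool_rot: [-95.7, 90.0, -5.7]
wrist_force: [0.0, -0.0, 3.7]
finger_gap: -0.001
```

{"api": "carry_out", "payload": {
  "increments": [
    {"claw": 0,"dx": -1.2,"dy": 0,"dz": 0,"wx": 0,"wy": 0,"wz": 0},
    {"claw": 0,"dx": -1.2,"dy": 5,"dz": 0,"wx": 0,"wy": 0,"wz": 0},
    {"claw": 0,"dx": -1.2,"dy": 10,"dz": 0,"wx": 0,"wy": 0,"wz": 0},
    {"claw": 0,"dx": -1.2,"dy": 14,"dz": 0,"wx": 0,"wy": 0,"wz": 0},
    {"claw": 0,"dx": -0.8,"dy": 14,"dz": 0,"wx": 0,"wy": 0,"wz": 0},
    {"claw": 0,"dx": -0.3,"dy": 14,"dz": 0,"wx": 0,"wy": 0,"wz": 0},
    {"claw": 0,"dx": 0,"dy": 14,"dz": 0,"wx": 0,"wy": 0,"wz": 0},
    {"claw": 0,"dx": 0,"dy": 14,"dz": 0,"wx": 0,"wy": 0,"wz": 0}
  ]
}}

```text
t: 4.75
eef_pos: [0.4521, -0.103, 0.1829]
tool_rot: [95.9, 90.0, -174.2]
wrist_force: [0.1, -0.0, 0.0]
finger_gap: 0.0
```

{"api": "carry_out", "payload": {
  "increments": [
    {"claw": 0,"dx": -1.2,"dy": 0,"dz": 0,"wx": 0,"wy": 0,"wz": 0},
    {"claw": 0,"dx": -1.2,"dy": -3.5,"dz": -3.5,"wx": 0,"wy": 0,"wz": 0},
    {"claw": 0,"dx": -1.2,"dy": -7,"dz": -7,"wx": 0,"wy": 0,"wz": 0},
    {"claw": 0,"dx": -0.8,"dy": -7,"dz": -7,"wx": 0,"wy": 0,"wz": 0},
    {"claw": 0,"dx": -0.3,"dy": -7,"dz": -7,"wx": 0,"wy": 0,"wz": 0},
    {"claw": 0,"dx": 0,"dy": -7,"dz": -7,"wx": 0,"wy": 0,"wz": 0},
    {"claw": 0,"dx": 0,"dy": -7,"dz": -7,"wx": 0,"wy": 0,"wz": 0}
  ]
}}

```text
t: 5.45
eef_pos: [0.5203, -0.1721, 0.1826]
tool_rot: [64.0, 89.9, 154.1]
wrist_force: [-0.3, -0.9, -0.2]
finger_gap: -0.001
```

{"api": "carry_out", "payload": {
  "increments": [
    {"claw": 0,"dx": -1.2,"dy": 0,"dz": 0,"wx": 0,"wy": 0,"wz": 0},
    {"claw": 0,"dx": -1.2,"dy": 0,"dz": 5,"wx": 0,"wy": 0,"wz": 0},
    {"claw": 0,"dx": -1.2,"dy": 0,"dz": 10,"wx": 0,"wy": 0,"wz": 0},
    {"claw": 0,"dx": -1.2,"dy": 0,"dz": 14,"wx": 0,"wy": 0,"wz": 0},
    {"claw": 0,"dx": -0.8,"dy": 0,"dz": 14,"wx": 0,"wy": 0,"wz": 0},
    {"claw": 0,"dx": -0.3,"dy": 0,"dz": 14,"wx": 0,"wy": 0,"wz": 0},
    {"claw": 0,"dx": 0,"dy": 0,"dz": 14,"wx": 0,"wy": 0,"wz": 0},
    {"claw": 0,"dx": 0,"dy": 0,"dz": 14,"wx": 0,"wy": 0,"wz": 0}
  ]
}}

```text
t: 6.25
eef_pos: [0.5211, -0.0343, 0.1834]
tool_rot: [-172.4, 90.0, -82.6]
wrist_force: [0.3, -0.5, 0.7]
finger_gap: -0.004
```

{"api": "carry_out", "payload": {
  "increments": [
    {"claw": 0,"dx": -1,"dy": 0,"dz": 0,"wx": 0,"wy": 0,"wz": 0},
    {"claw": 0,"dx": -1,"dy": -3.5,"dz": -3.5,"wx": 0,"wy": 0,"wz": 0},
    {"claw": 0,"dx": -1,"dy": -7,"dz": -7,"wx": 0,"wy": 0,"wz": 0},
    {"claw": 0,"dx": -0.4,"dy": -7,"dz": -7,"wx": 0,"wy": 0,"wz": 0},
    {"claw": 0,"dx": 0,"dy": -7,"dz": -7,"wx": 0,"wy": 0,"wz": 0},
    {"claw": 0,"dx": 0.2,"dy": -7,"dz": -7,"wx": 0,"wy": 0,"wz": 0},
    {"claw": 0,"dx": 0.4,"dy": -7,"dz": -7,"wx": 0,"wy": 0,"wz": 0},
    {"claw": 0,"dx": 0.4,"dy": -7,"dz": -7,"wx": 0,"wy": 0,"wz": 0},
    {"claw": 0,"dx": 0.4,"dy": -7,"dz": -7,"wx": 0,"wy": 0,"wz": 0}
  ]
}}

```text
t: 7.15
eef_pos: [0.5908, -0.1032, 0.1801]
tool_rot: [-120.7, 89.9, -30.8]
wrist_force: [-0.1, -4.3, 5.3]
finger_gap: -0.003
```

{"api": "carry_out", "payload": {
  "increments": [
    {"claw": 0,"dx": -1.2,"dy": 0,"dz": 0,"wx": 0,"wy": 0,"wz": 0},
    {"claw": 0,"dx": -1.2,"dy": 5,"dz": 0,"wx": 0,"wy": 0,"wz": 0},
    {"claw": 0,"dx": -1.2,"dy": 10,"dz": 0,"wx": 0,"wy": 0,"wz": 0},
    {"claw": 0,"dx": -1.2,"dy": 14,"dz": 0,"wx": 0,"wy": 0,"wz": 0},
    {"claw": 0,"dx": -0.5,"dy": 14,"dz": 0,"wx": 0,"wy": 0,"wz": 0},
    {"claw": 0,"dx": 0,"dy": 14,"dz": 0,"wx": 0,"wy": 0,"wz": 0},
    {"claw": 0,"dx": 0.2,"dy": 14,"dz": 0,"wx": 0,"wy": 0,"wz": 0},
    {"claw": 0,"dx": 0.2,"dy": 14,"dz": 0,"wx": 0,"wy": 0,"wz": 0}
  ]
}}

```text
t: 7.95
eef_pos: [0.4513, -0.1025, 0.1771]
tool_rot: [66.9, 89.9, 156.9]
wrist_force: [-2.2, 0.2, 2.9]
finger_gap: 0.0
```

{"api": "carry_out", "payload": {
  "increments": [
    {"claw": 0,"dx": -1.2,"dy": 0,"dz": 0,"wx": 0,"wy": 0,"wz": 0},
    {"claw": 0,"dx": -1.2,"dy": -3.5,"dz": -3.5,"wx": 0,"wy": 0,"wz": 0},
    {"claw": 0,"dx": -1.2,"dy": -7,"dz": -7,"wx": 0,"wy": 0,"wz": 0},
    {"claw": 0,"dx": -0.6,"dy": -7,"dz": -7,"wx": 0,"wy": 0,"wz": 0},
    {"claw": 0,"dx": -0.1,"dy": -7,"dz": -7,"wx": 0,"wy": 0,"wz": 0},
    {"claw": 0,"dx": 0.1,"dy": -7,"dz": -7,"wx": 0,"wy": 0,"wz": 0},
    {"claw": 0,"dx": 0.1,"dy": -7,"dz": -7,"wx": 0,"wy": 0,"wz": 0}
  ]
}}

```text
t: 8.65
eef_pos: [0.521, -0.1724, 0.1762]
tool_rot: [23.3, 90.0, 113.3]
wrist_force: [0.1, 0.7, 1.1]
finger_gap: -0.0
```

{"api": "carry_out", "payload": {
  "increments": [
    {"claw": 0,"dx": -1.2,"dy": 0,"dz": 0,"wx": 0,"wy": 0,"wz": 0},
    {"claw": 0,"dx": -1.2,"dy": 0,"dz": 5,"wx": 0,"wy": 0,"wz": 0},
    {"claw": 0,"dx": -1.2,"dy": 0,"dz": 10,"wx": 0,"wy": 0,"wz": 0},
    {"claw": 0,"dx": -1.2,"dy": 0,"dz": 14,"wx": 0,"wy": 0,"wz": 0},
    {"claw": 0,"dx": -0.6,"dy": 0,"dz": 14,"wx": 0,"wy": 0,"wz": 0},
    {"claw": 0,"dx": -0.1,"dy": 0,"dz": 14,"wx": 0,"wy": 0,"wz": 0},
    {"claw": 0,"dx": 0.1,"dy": 0,"dz": 14,"wx": 0,"wy": 0,"wz": 0},
    {"claw": 0,"dx": 0.1,"dy": 0,"dz": 14,"wx": 0,"wy": 0,"wz": 0}
  ]
}}

```text
t: 9.45
eef_pos: [0.5211, -0.0339, 0.1756]
tool_rot: [-52.4, 90.0, 37.5]
wrist_force: [0.1, 1.6, 2.0]
finger_gap: 0.001
```

{"api": "carry_out", "payload": {
  "increments": [
    {"claw": 0,"dx": -1,"dy": 0,"dz": 0,"wx": 0,"wy": 0,"wz": 0},
    {"claw": 0,"dx": -1,"dy": -3.5,"dz": -3.5,"wx": 0,"wy": 0,"wz": 0},
    {"claw": 0,"dx": -1,"dy": -7,"dz": -7,"wx": 0,"wy": 0,"wz": 0},
    {"claw": 0,"dx": -0.4,"dy": -7,"dz": -7,"wx": 0,"wy": 0,"wz": 0},
    {"claw": 0,"dx": 0,"dy": -7,"dz": -7,"wx": 0,"wy": 0,"wz": 0},
    {"claw": 0,"dx": 0.2,"dy": -7,"dz": -7,"wx": 0,"wy": 0,"wz": 0},
    {"claw": 0,"dx": 0.4,"dy": -7,"dz": -7,"wx": 0,"wy": 0,"wz": 0},
    {"claw": 0,"dx": 0.4,"dy": -7,"dz": -7,"wx": 0,"wy": 0,"wz": 0}
  ]
}}

```text
t: 10.25
eef_pos: [0.5907, -0.1036, 0.1722]
tool_rot: [-131.8, 89.9, -41.8]
wrist_force: [0.5, -1.9, 2.6]
finger_gap: 0.0
```

{"api": "carry_out", "payload": {
  "increments": [
    {"claw": 0,"dx": -1,"dy": 0,"dz": 0,"wx": 0,"wy": 0,"wz": 0},
    {"claw": 0,"dx": -1,"dy": 5,"dz": 0,"wx": 0,"wy": 0,"wz": 0},
    {"claw": 0,"dx": -1,"dy": 10,"dz": 0,"wx": 0,"wy": 0,"wz": 0},
    {"claw": 0,"dx": -1,"dy": 14,"dz": 0,"wx": 0,"wy": 0,"wz": 0},
    {"claw": 0,"dx": -0.4,"dy": 14,"dz": 0,"wx": 0,"wy": 0,"wz": 0},
    {"claw": 0,"dx": 0,"dy": 14,"dz": 0,"wx": 0,"wy": 0,"wz": 0},
    {"claw": 0,"dx": 0,"dy": 14,"dz": 0,"wx": 0,"wy": 0,"wz": 0},
    {"claw": 0,"dx": 0,"dy": 14,"dz": 0,"wx": 0,"wy": 0,"wz": 0}
  ]
}}

```text
t: 11.05
eef_pos: [0.4519, -0.1027, 0.1715]
tool_rot: [-51.8, 90.0, 38.2]
wrist_force: [-1.7, 0.4, 1.2]
finger_gap: 0.003
```

```bash
python3 - <<'E'
from h import *
s=arm.state(); print(s["t"],s["eef_pos"],s["wrist_force"])
im=arm.snapshot("wrist")["img"];sc=arm.snapshot("scene")["img"]
cv2.imwrite("pics/e.png",np.hstack([cv2.resize(im,(400,300)),cv2.resize(sc[190:310,250:400],(400,300),interpolation=cv2.INTER_CUBIC)]))
E
```

```text
11.05 [ 0.45189405 -0.10267514  0.1714547 ] [-1.71762687  0.38544165  1.1690627 ]
```

View pics/e.png

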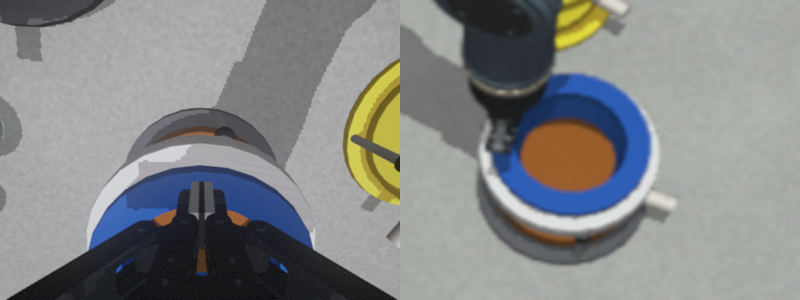

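{"api": "carry_out", "payload": {
  "increments": [
    {"claw": 0,"dx": -1,"dy": 0,"dz": 0,"wx": 0,"wy": 0,"wz": 0},
    {"claw": 0,"dx": -1,"dy": -3.5,"dz": -3.5,"wx": 0,"wy": 0,"wz": 0},
    {"claw": 0,"dx": -1,"dy": -7,"dz": -7,"wx": 0,"wy": 0,"wz": 0},
    {"claw": 0,"dx": -0.5,"dy": -7,"dz": -7,"wx": 0,"wy": 0,"wz": 0},
    {"claw": 0,"dx": -0.1,"dy": -7,"dz": -7,"wx": 0,"wy": 0,"wz": 0},
    {"claw": 0,"dx": 0,"dy": -7,"dz": -7,"wx": 0,"wy": 0,"wz": 0},
    {"claw": 0,"dx": 0,"dy": -7,"dz": -7,"wx": 0,"wy": 0,"wz": 0}
  ]
}}

```text
t: 11.85
eef_pos: [0.5205, -0.1725, 0.1715]
tool_rot: [50.9, 90.0, 140.9]
wrist_force: [0.9, 0.1, -0.5]
finger_gap: -0.001
```

{"api": "carry_out", "payload": {
  "increments": [
    {"claw": 0,"dx": -1,"dy": 0,"dz": 0,"wx": 0,"wy": 0,"wz": 0},
    {"claw": 0,"dx": -1,"dy": 0,"dz": 5,"wx": 0,"wy": 0,"wz": 0},
    {"claw": 0,"dx": -1,"dy": 0,"dz": 10,"wx": 0,"wy": 0,"wz": 0},
    {"claw": 0,"dx": -1,"dy": 0,"dz": 14,"wx": 0,"wy": 0,"wz": 0},
    {"claw": 0,"dx": -0.5,"dy": 0,"dz": 14,"wx": 0,"wy": 0,"wz": 0},
    {"claw": 0,"dx": -0.1,"dy": 0,"dz": 14,"wx": 0,"wy": 0,"wz": 0},
    {"claw": 0,"dx": 0,"dy": 0,"dz": 14,"wx": 0,"wy": 0,"wz": 0},
    {"claw": 0,"dx": 0,"dy": 0,"dz": 14,"wx": 0,"wy": 0,"wz": 0}
  ]
}}

```text
t: 12.65
eef_pos: [0.521, -0.0341, 0.1716]
tool_rot: [143.2, 90.0, -126.9]
wrist_force: [-0.4, 0.1, 1.1]
finger_gap: -0.003
```

{"api": "carry_out", "payload": {
  "increments": [
    {"claw": 0,"dx": -1,"dy": 0,"dz": 0,"wx": 0,"wy": 0,"wz": 0},
    {"claw": 0,"dx": -1,"dy": -3.5,"dz": -3.5,"wx": 0,"wy": 0,"wz": 0},
    {"claw": 0,"dx": -1,"dy": -7,"dz": -7,"wx": 0,"wy": 0,"wz": 0},
    {"claw": 0,"dx": -0.4,"dy": -7,"dz": -7,"wx": 0,"wy": 0,"wz": 0},
    {"claw": 0,"dx": 0,"dy": -7,"dz": -7,"wx": 0,"wy": 0,"wz": 0},
    {"claw": 0,"dx": 0.2,"dy": -7,"dz": -7,"wx": 0,"wy": 0,"wz": 0},
    {"claw": 0,"dx": 0.4,"dy": -7,"dz": -7,"wx": 0,"wy": 0,"wz": 0},
    {"claw": 0,"dx": 0.4,"dy": -7,"dz": -7,"wx": 0,"wy": 0,"wz": 0}
  ]
}}

```text
t: 13.45
eef_pos: [0.5909, -0.1035, 0.1682]
tool_rot: [-126.4, 89.9, -36.5]
wrist_force: [0.1, -2.1, 3.8]
finger_gap: -0.002
```

{"api": "carry_out", "payload": {
  "increments": [
    {"claw": 0,"dx": -1,"dy": 0,"dz": 0,"wx": 0,"wy": 0,"wz": 0},
    {"claw": 0,"dx": -1,"dy": 5,"dz": 0,"wx": 0,"wy": 0,"wz": 0},
    {"claw": 0,"dx": -1,"dy": 10,"dz": 0,"wx": 0,"wy": 0,"wz": 0},
    {"claw": 0,"dx": -1,"dy": 14,"dz": 0,"wx": 0,"wy": 0,"wz": 0},
    {"claw": 0,"dx": -0.5,"dy": 14,"dz": 0,"wx": 0,"wy": 0,"wz": 0},
    {"claw": 0,"dx": -0.2,"dy": 14,"dz": 0,"wx": 0,"wy": 0,"wz": 0},
    {"claw": 0,"dx": 0,"dy": 14,"dz": 0,"wx": 0,"wy": 0,"wz": 0},
    {"claw": 0,"dx": 0,"dy": 14,"dz": 0,"wx": 0,"wy": 0,"wz": 0}
  ]
}}

```text
t: 14.25
eef_pos: [0.4515, -0.1025, 0.1672]
tool_rot: [64.8, 89.9, 154.8]
wrist_force: [-2.9, 0.5, 4.8]
finger_gap: 0.002
```

{"api": "carry_out", "payload": {
  "increments": [
    {"claw": 0,"dx": -1,"dy": 0,"dz": 0,"wx": 0,"wy": 0,"wz": 0},
    {"claw": 0,"dx": -1,"dy": -3.5,"dz": -3.5,"wx": 0,"wy": 0,"wz": 0},
    {"claw": 0,"dx": -1,"dy": -7,"dz": -7,"wx": 0,"wy": 0,"wz": 0},
    {"claw": 0,"dx": -0.5,"dy": -7,"dz": -7,"wx": 0,"wy": 0,"wz": 0},
    {"claw": 0,"dx": -0.2,"dy": -7,"dz": -7,"wx": 0,"wy": 0,"wz": 0},
    {"claw": 0,"dx": 0,"dy": -7,"dz": -7,"wx": 0,"wy": 0,"wz": 0},
    {"claw": 0,"dx": 0,"dy": -7,"dz": -7,"wx": 0,"wy": 0,"wz": 0}
  ]
}}

```text
t: 14.95
eef_pos: [0.5207, -0.1723, 0.1674]
tool_rot: [46.0, 90.0, 136.0]
wrist_force: [-0.4, -0.6, 0.5]
finger_gap: 0.003
```

{"api": "carry_out", "payload": {
  "increments": [
    {"claw": 0,"dx": -1,"dy": 0,"dz": 0,"wx": 0,"wy": 0,"wz": 0},
    {"claw": 0,"dx": -1,"dy": 0,"dz": 5,"wx": 0,"wy": 0,"wz": 0},
    {"claw": 0,"dx": -1,"dy": 0,"dz": 10,"wx": 0,"wy": 0,"wz": 0},
    {"claw": 0,"dx": -1,"dy": 0,"dz": 14,"wx": 0,"wy": 0,"wz": 0},
    {"claw": 0,"dx": -0.5,"dy": 0,"dz": 14,"wx": 0,"wy": 0,"wz": 0},
    {"claw": 0,"dx": -0.2,"dy": 0,"dz": 14,"wx": 0,"wy": 0,"wz": 0},
    {"claw": 0,"dx": 0,"dy": 0,"dz": 14,"wx": 0,"wy": 0,"wz": 0},
    {"claw": 0,"dx": 0,"dy": 0,"dz": 14,"wx": 0,"wy": 0,"wz": 0}
  ]
}}

```text
t: 15.75
eef_pos: [0.521, -0.0343, 0.1675]
tool_rot: [-159.2, 90.0, -69.3]
wrist_force: [-0.4, -0.3, 0.4]
finger_gap: -0.001
```

{"api": "carry_out", "payload": {
  "increments": [
    {"claw": 0,"dx": 0.2,"dy": 0,"dz": 0,"wx": 0,"wy": 0,"wz": 0},
    {"claw": 0,"dx": 0.4,"dy": 0,"dz": 0,"wx": 0,"wy": 0,"wz": 0},
    {"claw": 0,"dx": 0.4,"dy": 0,"dz": 0,"wx": 0,"wy": 0,"wz": 0},
    {"claw": 0,"dx": 0.4,"dy": 0,"dz": 0,"wx": 0,"wy": 0,"wz": 0}
  ]
}}

```text
t: 16.15
eef_pos: [0.5212, -0.0341, 0.1635]
tool_rot: [-131.0, 90.0, -41.2]
wrist_force: [-1.2, -0.4, 4.3]
finger_gap: -0.003
```

{"api": "carry_out", "payload": {
  "increments": [
    {"claw": 0,"dx": -1,"dy": 0,"dz": 0,"wx": 0,"wy": 0,"wz": 0},
    {"claw": 0,"dx": -1,"dy": 0,"dz": -5,"wx": 0,"wy": 0,"wz": 0},
    {"claw": 0,"dx": -1,"dy": 0,"dz": -10,"wx": 0,"wy": 0,"wz": 0},
    {"claw": 0,"dx": -1,"dy": 0,"dz": -14,"wx": 0,"wy": 0,"wz": 0},
    {"claw": 0,"dx": -0.5,"dy": 0,"dz": -14,"wx": 0,"wy": 0,"wz": 0},
    {"claw": 0,"dx": -0.2,"dy": 0,"dz": -14,"wx": 0,"wy": 0,"wz": 0},
    {"claw": 0,"dx": 0,"dy": 0,"dz": -14,"wx": 0,"wy": 0,"wz": 0},
    {"claw": 0,"dx": 0,"dy": 0,"dz": -14,"wx": 0,"wy": 0,"wz": 0}
  ]
}}

```text
t: 16.95
eef_pos: [0.5214, -0.1726, 0.1636]
tool_rot: [-119.7, 90.0, -29.6]
wrist_force: [0.0, -0.4, 3.4]
finger_gap: 0.0
```

{"api": "carry_out", "payload": {
  "increments": [
    {"claw": 0,"dx": -1,"dy": 0,"dz": 0,"wx": 0,"wy": 0,"wz": 0},
    {"claw": 0,"dx": -1,"dy": -3.5,"dz": 3.5,"wx": 0,"wy": 0,"wz": 0},
    {"claw": 0,"dx": -1,"dy": -7,"dz": 7,"wx": 0,"wy": 0,"wz": 0},
    {"claw": 0,"dx": -0.5,"dy": -7,"dz": 7,"wx": 0,"wy": 0,"wz": 0},
    {"claw": 0,"dx": -0.2,"dy": -7,"dz": 7,"wx": 0,"wy": 0,"wz": 0},
    {"claw": 0,"dx": 0,"dy": -7,"dz": 7,"wx": 0,"wy": 0,"wz": 0},
    {"claw": 0,"dx": 0,"dy": -7,"dz": 7,"wx": 0,"wy": 0,"wz": 0}
  ]
}}

```text
t: 17.65
eef_pos: [0.5903, -0.1039, 0.1634]
tool_rot: [95.8, 90.0, -174.4]
wrist_force: [-1.2, 0.1, 0.7]
finger_gap: 0.005
```

{"api": "carry_out", "payload": {
  "increments": [
    {"claw": 0,"dx": -1,"dy": 0,"dz": 0,"wx": 0,"wy": 0,"wz": 0},
    {"claw": 0,"dx": -1,"dy": 5,"dz": 0,"wx": 0,"wy": 0,"wz": 0},
    {"claw": 0,"dx": -1,"dy": 10,"dz": 0,"wx": 0,"wy": 0,"wz": 0},
    {"claw": 0,"dx": -1,"dy": 14,"dz": 0,"wx": 0,"wy": 0,"wz": 0},
    {"claw": 0,"dx": -0.5,"dy": 14,"dz": 0,"wx": 0,"wy": 0,"wz": 0},
    {"claw": 0,"dx": -0.2,"dy": 14,"dz": 0,"wx": 0,"wy": 0,"wz": 0},
    {"claw": 0,"dx": 0,"dy": 14,"dz": 0,"wx": 0,"wy": 0,"wz": 0},
    {"claw": 0,"dx": 0,"dy": 14,"dz": 0,"wx": 0,"wy": 0,"wz": 0}
  ]
}}

```text
t: 18.45
eef_pos: [0.4525, -0.1034, 0.1634]
tool_rot: [-107.4, 89.9, -17.4]
wrist_force: [0.7, -1.6, 1.3]
finger_gap: -0.006
```

{"api": "carry_out", "payload": {
  "increments": [
    {"claw": 0,"dx": 0.15,"dy": 0,"dz": 0,"wx": 0,"wy": 0,"wz": 0},
    {"claw": 0,"dx": 0.3,"dy": 0,"dz": 0,"wx": 0,"wy": 0,"wz": 0},
    {"claw": 0,"dx": 0.3,"dy": 0,"dz": 0,"wx": 0,"wy": 0,"wz": 0},
    {"claw": 0,"dx": 0.3,"dy": 0,"dz": 0,"wx": 0,"wy": 0,"wz": 0}
  ]
}}

```text
t: 18.85
eef_pos: [0.4522, -0.1033, 0.1605]
tool_rot: [-106.9, 89.9, -16.9]
wrist_force: [2.3, -0.6, 3.1]
finger_gap: 0.001
```

{"api": "carry_out", "payload": {
  "increments": [
    {"claw": 0,"dx": -1,"dy": 0,"dz": 0,"wx": 0,"wy": 0,"wz": 0},
    {"claw": 0,"dx": -1,"dy": -5,"dz": 0,"wx": 0,"wy": 0,"wz": 0},
    {"claw": 0,"dx": -1,"dy": -10,"dz": 0,"wx": 0,"wy": 0,"wz": 0},
    {"claw": 0,"dx": -1,"dy": -14,"dz": 0,"wx": 0,"wy": 0,"wz": 0},
    {"claw": 0,"dx": -0.5,"dy": -14,"dz": 0,"wx": 0,"wy": 0,"wz": 0},
    {"claw": 0,"dx": -0.2,"dy": -14,"dz": 0,"wx": 0,"wy": 0,"wz": 0},
    {"claw": 0,"dx": 0,"dy": -14,"dz": 0,"wx": 0,"wy": 0,"wz": 0},
    {"claw": 0,"dx": 0,"dy": -14,"dz": 0,"wx": 0,"wy": 0,"wz": 0}
  ]
}}

```text
t: 19.65
eef_pos: [0.5905, -0.1032, 0.1608]
tool_rot: [-70.3, 90.0, 19.7]
wrist_force: [1.3, 0.3, 2.1]
finger_gap: -0.001
```

{"api": "carry_out", "payload": {
  "increments": [
    {"claw": 0,"dx": -1,"dy": 0,"dz": 0,"wx": 0,"wy": 0,"wz": 0},
    {"claw": 0,"dx": -1,"dy": 3.5,"dz": -3.5,"wx": 0,"wy": 0,"wz": 0},
    {"claw": 0,"dx": -1,"dy": 7,"dz": -7,"wx": 0,"wy": 0,"wz": 0},
    {"claw": 0,"dx": -0.5,"dy": 7,"dz": -7,"wx": 0,"wy": 0,"wz": 0},
    {"claw": 0,"dx": -0.2,"dy": 7,"dz": -7,"wx": 0,"wy": 0,"wz": 0},
    {"claw": 0,"dx": 0,"dy": 7,"dz": -7,"wx": 0,"wy": 0,"wz": 0},
    {"claw": 0,"dx": 0,"dy": 7,"dz": -7,"wx": 0,"wy": 0,"wz": 0}
  ]
}}

```text
t: 20.35
eef_pos: [0.5212, -0.1726, 0.1604]
tool_rot: [85.5, 90.0, 175.5]
wrist_force: [-1.5, -1.8, 1.6]
finger_gap: 0.002
```

{"api": "carry_out", "payload": {
  "increments": [
    {"claw": 0,"dx": -1,"dy": 0,"dz": 0,"wx": 0,"wy": 0,"wz": 0},
    {"claw": 0,"dx": -1,"dy": 0,"dz": 5,"wx": 0,"wy": 0,"wz": 0},
    {"claw": 0,"dx": -1,"dy": 0,"dz": 10,"wx": 0,"wy": 0,"wz": 0},
    {"claw": 0,"dx": -1,"dy": 0,"dz": 14,"wx": 0,"wy": 0,"wz": 0},
    {"claw": 0,"dx": -0.5,"dy": 0,"dz": 14,"wx": 0,"wy": 0,"wz": 0},
    {"claw": 0,"dx": -0.2,"dy": 0,"dz": 14,"wx": 0,"wy": 0,"wz": 0},
    {"claw": 0,"dx": 0,"dy": 0,"dz": 14,"wx": 0,"wy": 0,"wz": 0},
    {"claw": 0,"dx": 0,"dy": 0,"dz": 14,"wx": 0,"wy": 0,"wz": 0}
  ]
}}

```text
t: 21.15
eef_pos: [0.5211, -0.0345, 0.1602]
tool_rot: [143.5, 90.0, -126.6]
wrist_force: [-0.7, -0.9, -0.9]
finger_gap: 0.001
```

{"api": "carry_out", "payload": {
  "increments": [
    {"claw": 0,"dx": 0.15,"dy": 0,"dz": 0,"wx": 0,"wy": 0,"wz": 0},
    {"claw": 0,"dx": 0.3,"dy": 0,"dz": 0,"wx": 0,"wy": 0,"wz": 0},
    {"claw": 0,"dx": 0.3,"dy": 0,"dz": 0,"wx": 0,"wy": 0,"wz": 0},
    {"claw": 0,"dx": 0.3,"dy": 0,"dz": 0,"wx": 0,"wy": 0,"wz": 0}
  ]
}}

```text
t: 21.55
eef_pos: [0.5213, -0.0344, 0.1585]
tool_rot: [-102.3, 89.9, -12.5]
wrist_force: [-4.6, -0.9, 15.3]
finger_gap: 0.002
```

{"api": "carry_out", "payload": {
  "increments": [
    {"claw": 0,"dx": -1,"dy": 0,"dz": 0,"wx": 0,"wy": 0,"wz": 0},
    {"claw": 0,"dx": -1,"dy": 0,"dz": -5,"wx": 0,"wy": 0,"wz": 0},
    {"claw": 0,"dx": -1,"dy": 0,"dz": -10,"wx": 0,"wy": 0,"wz": 0},
    {"claw": 0,"dx": -1,"dy": 0,"dz": -14,"wx": 0,"wy": 0,"wz": 0},
    {"claw": 0,"dx": -0.5,"dy": 0,"dz": -14,"wx": 0,"wy": 0,"wz": 0},
    {"claw": 0,"dx": -0.2,"dy": 0,"dz": -14,"wx": 0,"wy": 0,"wz": 0},
    {"claw": 0,"dx": 0,"dy": 0,"dz": -14,"wx": 0,"wy": 0,"wz": 0},
    {"claw": 0,"dx": 0,"dy": 0,"dz": -14,"wx": 0,"wy": 0,"wz": 0},
    {"claw": 0,"dx": 0,"dy": 0,"dz": -14,"wx": 0,"wy": 0,"wz": 0}
  ]
}}

```text
t: 22.45
eef_pos: [0.521, -0.1744, 0.1586]
tool_rot: [-157.2, 89.8, -67.2]
wrist_force: [-4.8, -8.7, 12.9]
finger_gap: 0.003
```

{"api": "carry_out", "payload": {
  "increments": [
    {"claw": 0,"dx": -1,"dy": 0,"dz": 0,"wx": 0,"wy": 0,"wz": 0},
    {"claw": 0,"dx": -1,"dy": -3.5,"dz": 3.5,"wx": 0,"wy": 0,"wz": 0},
    {"claw": 0,"dx": -1,"dy": -7,"dz": 7,"wx": 0,"wy": 0,"wz": 0},
    {"claw": 0,"dx": -0.5,"dy": -7,"dz": 7,"wx": 0,"wy": 0,"wz": 0},
    {"claw": 0,"dx": -0.2,"dy": -7,"dz": 7,"wx": 0,"wy": 0,"wz": 0},
    {"claw": 0,"dx": 0,"dy": -7,"dz": 7,"wx": 0,"wy": 0,"wz": 0},
    {"claw": 0,"dx": 0,"dy": -7,"dz": 7,"wx": 0,"wy": 0,"wz": 0},
    {"claw": 0,"dx": 0,"dy": -7,"dz": 7,"wx": 0,"wy": 0,"wz": 0}
  ]
}}

```text
t: 23.25
eef_pos: [0.5914, -0.1021, 0.1587]
tool_rot: [-53.3, 89.8, 36.7]
wrist_force: [0.0, 4.6, 9.5]
finger_gap: -0.0
```

{"api": "carry_out", "payload": {
  "increments": [
    {"claw": 0,"dx": -1,"dy": 0,"dz": 0,"wx": 0,"wy": 0,"wz": 0},
    {"claw": 0,"dx": -1,"dy": 5,"dz": 0,"wx": 0,"wy": 0,"wz": 0},
    {"claw": 0,"dx": -1,"dy": 10,"dz": 0,"wx": 0,"wy": 0,"wz": 0},
    {"claw": 0,"dx": -1,"dy": 14,"dz": 0,"wx": 0,"wy": 0,"wz": 0},
    {"claw": 0,"dx": -0.5,"dy": 14,"dz": 0,"wx": 0,"wy": 0,"wz": 0},
    {"claw": 0,"dx": -0.2,"dy": 14,"dz": 0,"wx": 0,"wy": 0,"wz": 0},
    {"claw": 0,"dx": 0,"dy": 14,"dz": 0,"wx": 0,"wy": 0,"wz": 0},
    {"claw": 0,"dx": 0,"dy": 14,"dz": 0,"wx": 0,"wy": 0,"wz": 0},
    {"claw": 0,"dx": 0,"dy": 14,"dz": 0,"wx": 0,"wy": 0,"wz": 0}
  ]
}}

```text
t: 24.15
eef_pos: [0.4513, -0.1037, 0.1584]
tool_rot: [103.9, 90.0, -166.2]
wrist_force: [-9.3, 0.4, 24.5]
finger_gap: -0.002
```

{"api": "carry_out", "payload": {
  "increments": [
    {"claw": 0,"dx": -1,"dy": 0,"dz": 0,"wx": 0,"wy": 0,"wz": 0},
    {"claw": 0,"dx": -1,"dy": -5,"dz": 0,"wx": 0,"wy": 0,"wz": 0},
    {"claw": 0,"dx": -1,"dy": -10,"dz": 0,"wx": 0,"wy": 0,"wz": 0},
    {"claw": 0,"dx": -1,"dy": -14,"dz": 0,"wx": 0,"wy": 0,"wz": 0},
    {"claw": 0,"dx": -0.5,"dy": -14,"dz": 0,"wx": 0,"wy": 0,"wz": 0},
    {"claw": 0,"dx": -0.2,"dy": -14,"dz": 0,"wx": 0,"wy": 0,"wz": 0},
    {"claw": 0,"dx": 0.1,"dy": -14,"dz": 0,"wx": 0,"wy": 0,"wz": 0},
    {"claw": 0,"dx": 0.1,"dy": -14,"dz": 0,"wx": 0,"wy": 0,"wz": 0},
    {"claw": 0,"dx": 0.1,"dy": -14,"dz": 0,"wx": 0,"wy": 0,"wz": 0}
  ]
}}

```text
t: 25.05
eef_pos: [0.5928, -0.1031, 0.1586]
tool_rot: [-89.3, 89.7, 0.7]
wrist_force: [2.7, 2.4, 13.4]
finger_gap: 0.003
```

{"api": "carry_out", "payload": {
  "increments": [
    {"claw": 0,"dx": -1,"dy": 0,"dz": 0,"wx": 0,"wy": 0,"wz": 0},
    {"claw": 0,"dx": -1,"dy": 3.5,"dz": -3.5,"wx": 0,"wy": 0,"wz": 0},
    {"claw": 0,"dx": -1,"dy": 7,"dz": -7,"wx": 0,"wy": 0,"wz": 0},
    {"claw": 0,"dx": -0.5,"dy": 7,"dz": -7,"wx": 0,"wy": 0,"wz": 0},
    {"claw": 0,"dx": -0.2,"dy": 7,"dz": -7,"wx": 0,"wy": 0,"wz": 0},
    {"claw": 0,"dx": 0,"dy": 7,"dz": -7,"wx": 0,"wy": 0,"wz": 0},
    {"claw": 0,"dx": 0,"dy": 7,"dz": -7,"wx": 0,"wy": 0,"wz": 0},
    {"claw": 0,"dx": 0,"dy": 7,"dz": -7,"wx": 0,"wy": 0,"wz": 0}
  ]
}}

```text
t: 25.85
eef_pos: [0.5196, -0.1747, 0.1582]
tool_rot: [137.2, 89.9, -132.9]
wrist_force: [-14.3, -4.9, 29.4]
finger_gap: -0.003
```

{"api": "carry_out", "payload": {
  "increments": [
    {"claw": 0,"dx": -1,"dy": 0,"dz": 0,"wx": 0,"wy": 0,"wz": 0},
    {"claw": 0,"dx": -1,"dy": 0,"dz": 5,"wx": 0,"wy": 0,"wz": 0},
    {"claw": 0,"dx": -1,"dy": 0,"dz": 10,"wx": 0,"wy": 0,"wz": 0},
    {"claw": 0,"dx": -1,"dy": 0,"dz": 14,"wx": 0,"wy": 0,"wz": 0},
    {"claw": 0,"dx": -0.5,"dy": 0,"dz": 14,"wx": 0,"wy": 0,"wz": 0},
    {"claw": 0,"dx": -0.2,"dy": 0,"dz": 14,"wx": 0,"wy": 0,"wz": 0},
    {"claw": 0,"dx": 0,"dy": 0,"dz": 14,"wx": 0,"wy": 0,"wz": 0},
    {"claw": 0,"dx": 0,"dy": 0,"dz": 14,"wx": 0,"wy": 0,"wz": 0},
    {"claw": 0,"dx": 0,"dy": 0,"dz": 14,"wx": 0,"wy": 0,"wz": 0}
  ]
}}

```text
t: 26.75
eef_pos: [0.5217, -0.0301, 0.1582]
tool_rot: [-17.0, 89.7, 73.1]
wrist_force: [-7.3, 14.4, 28.1]
finger_gap: -0.002
```

{"api": "carry_out", "payload": {
  "increments": [
    {"claw": 0,"dx": -2,"dy": 0,"dz": 0,"wx": 0,"wy": 0,"wz": 0},
    {"claw": 0,"dx": -6,"dy": 0,"dz": 0,"wx": 0,"wy": 0,"wz": 0},
    {"claw": 0,"dx": -10,"dy": -3,"dz": -3.5,"wx": 0,"wy": 0,"wz": 0},
    {"claw": 0,"dx": -13,"dy": -7,"dz": -7,"wx": 0,"wy": 0,"wz": 0},
    {"claw": 0,"dx": -13,"dy": -12,"dz": -7,"wx": 0,"wy": 0,"wz": 0},
    {"claw": 0,"dx": -13,"dy": -12,"dz": -7,"wx": 0,"wy": 0,"wz": 0},
    {"claw": 0,"dx": -13,"dy": -12,"dz": -7,"wx": 0,"wy": 0,"wz": 0},
    {"claw": 0,"dx": -13,"dy": -12,"dz": -7,"wx": 0,"wy": 0,"wz": 0}
  ]
}}

```text
t: 27.55
eef_pos: [0.6403, -0.1041, 0.2854]
tool_rot: [93.3, 89.9, -176.8]
wrist_force: [-0.0, 0.5, 0.4]
finger_gap: 0.002
```

```bash
python3 - <<'E'
from h import *
im=arm.snapshot("wrist")["img"];sc=arm.snapshot("scene")["img"]
cv2.imwrite("pics/f.png",np.hstack([cv2.resize(im,(400,300)),cv2.resize(sc,(400,300))]))
import fitw
fitw.fitw('g')
s=arm.state(); print(s["t"],s["eef_pos"],s["wrist_force"])
E
```

```text
282 137 rms 0.49184823700875185 xyz [ 0.5229 -0.1034  0.1342] rot deg [-0.27  6.48]
sd [0.12 0.13 0.23 0.38 0.42]
+x [ 592.4 -103.4  126.3]
+y [522.9 -33.4 133.9]
-x [ 453.3 -103.4  142.1]
-y [ 522.9 -173.4  134.5]
27.7 [ 0.6400157  -0.10331857  0.28620007] [-0.919439    0.27262807 -0.91065517]
```

View pics/f.png

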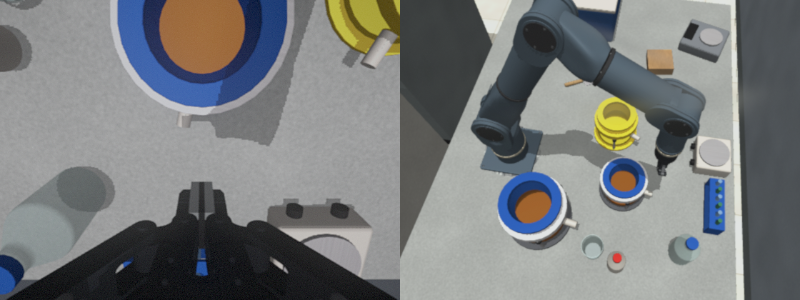

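View pics/g_fit.png

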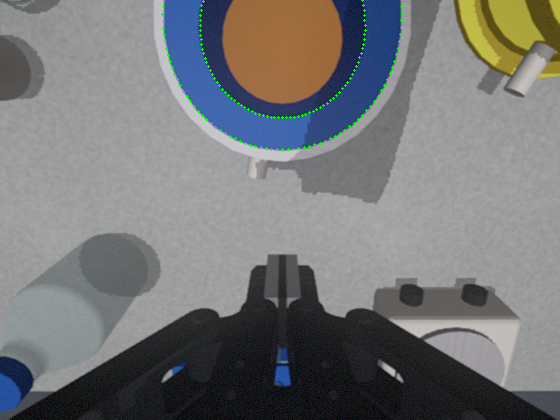

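{"api": "carry_out", "payload": {
  "increments": [
    {"claw": 0,"dx": -2,"dy": 4,"dz": 0,"wx": 0,"wy": 0,"wz": 0},
    {"claw": 0,"dx": -2,"dy": 8,"dz": 0,"wx": 0,"wy": 0,"wz": 0},
    {"claw": 0,"dx": -2,"dy": 8,"dz": 0,"wx": 0,"wy": 0,"wz": 0},
    {"claw": 0,"dx": -2,"dy": 8,"dz": 0,"wx": 0,"wy": 0,"wz": 0},
    {"claw": 0,"dx": -2,"dy": 8,"dz": 0,"wx": 0,"wy": 0,"wz": 0},
    {"claw": 0,"dx": -2,"dy": 8,"dz": 0,"wx": 0,"wy": 0,"wz": 0}
  ]
}}

```text
t: 28.3
eef_pos: [0.5618, -0.103, 0.3061]
tool_rot: [-92.3, 90.0, -2.3]
wrist_force: [0.3, -0.1, -0.2]
finger_gap: 0.0
```

```bash
python3 - <<'E'
import fitw
fitw.fitw('i')
E
```

```text
480 240 rms 0.7056534795562441 xyz [ 0.5214 -0.1034  0.133 ] rot deg [-0.38 -0.85]
sd [0.1  0.14 0.18 0.38 0.34]
+x [ 591.4 -103.4  134. ]
+y [521.4 -33.4 132.5]
-x [ 451.4 -103.4  132. ]
-y [ 521.4 -173.4  133.5]
```

View pics/i_fit.png

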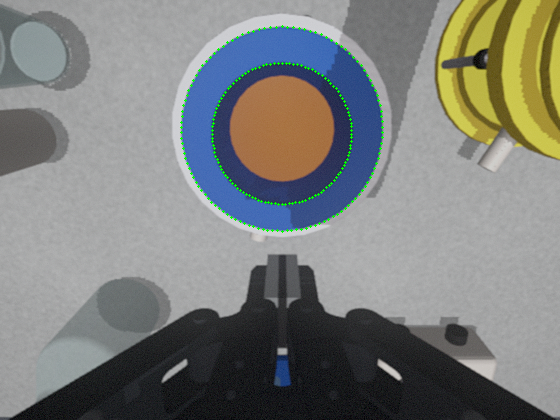

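```bash
python3 -c "
from cell import arm
print(arm.state()['wrist_force']); print(arm.hand_in())"
```

```text
[-0.02882792 -0.0488429  -0.81617105]
the job is handed in; nothing more can be done
None
```

I tapped the blue collar down in steps of about 3 to 4 mm, working round four points of the flange (±x, ±y, 70 mm from the axis). It now sits against a hard stop all round. I handed the job in at about 28 s with the gripper clear; `hand_in` gives no verdict.

**Last touch check:** at all four points the fingertips stopped at 136.2–136.6 mm (nominal 137 mm) while pressed with 13–29 N. That means it is home, and leaning about 0.2° at most.

**Final pictures:** the flange lies inside the ring with no visible gap. In the scene view the funnel was hidden behind the arm. The beaker and red-capped bottle looked unmoved. I kept the fingers above the collar and clear of all three throughout.

**Check that disagreed:** the final fit to the wrist-camera picture put the flange top at 133 mm with a lean of about 0.9° ± 0.4°. That is 4 mm below where the hard stop allows, so I put it down to camera calibration error and trusted the touch heights. Two earlier wrist fits, with only half the ring in view, gave impossible leans of about 6.5° in opposite directions, and I discarded them.

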